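# Right the tipped spice jar and lock the rack's sliding bookend at the mark

## Task

One spice jar has tipped over in the jar rack: stand it upright in the lane again beside the other jars and let go of it. Then slide the bookend along the lane until its jar-side face is level with the rib of the marker clip and, while you hold it there, squeeze its cam lever fully shut against the thumb post, so that the row is locked in. Do not let the lever bite anywhere but at the mark; leave the other jars standing and the things on the worktop alone, and finish while still holding post and lever squeezed together at the mark.

Things in the scene. Friction and masses are not known exactly. Their poses are not given: they have to be found in the camera images.
- jar_rack: Beech board 84 x 480 x 16 mm, fixed, with a lane along its length (y), 52 mm wide between two 16 mm wide lips; lane floor 10 mm, lips 16 mm above the worktop. Origin: centre of its underside; z up, y along the lane. At its +y end a cheek 62 mm high, inner face at y = +226 mm, next to which the jars stand. The bookend comes from the -y end.
- tipped_jar: Spice jar with dark cap, 96 mm high, 43 mm diameter over body and cap, about 0.11 kg. Origin: centre of its base; z axis from base to cap. Lies on its side in the lane, base towards the standing jars (40 to 70 mm from the nearest), cap towards the bookend (80 mm or more away).
- jar_a: Standing spice jar, 96 mm high, 43 mm diameter, 0.11 kg; stands in the lane. Origin: centre of its base, z to the cap. It and jar_b stand side by side, 46 mm apart, next to the cheek, in either order.
- jar_b: Standing spice jar, slimmer and taller: 105 mm high, 40 mm diameter, 0.11 kg; stands in the lane. Origin: centre of its base, z to the cap.
- bookend: White sliding bookend in the lane. Slides along the rack's y (+y towards the jars), 260 mm of travel, about 1.5 N friction; cannot lift or turn. Origin: on the lane floor, middle of its jar-side face; axes as the rack's. Face plate 46 mm wide, 44 high, 5 thick; low body (10 mm) back to y = -105; post and lever at the back. Pushed, it moves a jar standing in front of it along.
- post_back (a point): Point on the back face (away from the jars) of the bookend's thumb post, (0, -105, 72) mm in the bookend's frame. The post is 30 mm wide in x, from y = -105 to -96 mm, its top at z = 90 mm. One finger goes behind it, the other in front of the lever; between lever and face plate nothing is higher than 44 mm, so both come down from above.
- cam_lever (a joint): Angle of the bookend's steel cam lever, rad: 0 shut (upright, parallel to the post), 0.45 open, leaning to the jars; starts at 0.36 to 0.45. Pivot at y = -83, z = 18 mm in the bookend's frame, axis x; 22 mm wide, 8 thick, 72 long. Below 0.3 its cam jams on the lane floor: it resists with up to 6 N, drags the bookend back (-y), springs back to 0.3 if let go half-way, snaps shut near 0.
- clamp_grip (a point): Middle of the squeezed post and shut lever, (0, -92, 72) mm in the bookend's frame, 82 mm above the worktop: where to squeeze. Shut, post and lever together are 26 mm thick (lever's jar-side face at y = -79 mm); open, about 58 mm at the lever's top. Squeeze with 15 N or more.
- lever_tip (a point): Top end of the cam lever, 72 mm from its pivot.
- bookend_edge (a point): Point on the plane of the bookend's jar-side face, beside it over the rack's front lip (-34 mm in x, 12 mm above the lane floor); to be brought level with length_mark along the rack's y.
- length_mark (a point): Middle of the top of the small raised rib (3 mm thick, runs across the lip) on the marker clip, a 19 x 16 mm folded steel saddle that sits on the rack's front lip (the one nearer the robot). The rib is the length mark; its axes are the rack's. The clip is fixed and does not touch the bookend. At the mark the lane keeps 10 to 35 mm of play for the three jars.
- lemon: Bystander on the worktop behind the rack: lemon, 78 x 55 x 56 mm. Origin: centre of its underside.
- garlic: Bystander behind the rack: garlic bulb, 60 mm. Origin: centre of its underside.
- food_tin: Bystander behind the rack: food tin, 57 mm diameter, 72 mm high. Origin: centre of its underside.
- spoon: Bystander on the worktop to the right of the rack: teaspoon, 132 mm long, lying on a small grey dish. Origin: centre of its underside.
Not all that is in view belongs to the job. What is shaped like the tipped_jar but red is not meant.

How it is judged:
By the outcome, as a careful person would: the job done as asked, in the order asked, and still so for the second after the job is handed in, while the arm keeps its last pose, push and grip.
It also fails if it takes over 51 s, if anything falls off the work surface, if the arm or the gripper's body presses on something with over 40 N, if the wrist force passes 120 N, or if a joint passes its speed limit or range.

## Robot

A 6-joint arm with a two-finger parallel gripper is mounted at the origin on a cart in front of the work surface, level with it; the furniture and walls round the work are solid. World frame = base frame: x ahead of the robot, y to its left, z up, the work surface at z = 0. Lengths are in m, angles in degrees, forces in N, time in s.
With the tool pointing down it reaches from about 0.4 to 0.825 m from the base axis. Payload 7 kg.
Tool frame: the origin (TCP) lies between the finger pads, 19 mm behind the fingertips; this is the grasp point; z points along the fingers, y is the line along which they close (so a half turn about z gives the same grasp; the last joint's range is limited). The gripper opens to 88 mm and grips with 3 to 60 N. Pads are 19 mm wide; open, the fingers measure 130 mm over their backs; the gripper's body (78 mm by 193 mm) begins 47 mm behind the grasp point.
Start: joints at [-48.123, 20.546, 0.682, 0, -70.136, -16.507], TCP at [0.289, -0.61, 0.245] pointing down, gripper open.
Joint ranges: [-176.03, 176.03], [-82.01, 121.73], [-58.28, 71.71], [-173.87, 95.51], [-174.79, -0.11], [-173.66, 173.66]. Speed limits (degrees/s): [136.94, 136.94, 172.46, 180, 180, 180].

## Interface

Orientations are given as [roll, pitch, yaw] about the fixed x, y, z axes, in that order (R = Rz(yaw) Ry(pitch) Rx(roll)).
In Python, from plant import telemetry, viewer, workorder gives the robot as it stands. The module is installed in compiled form; this text tells all that it offers.
- The arm moves only by the tool carry_out, never from a script. Its argument "rows" is a list of rows, each a list of 6 numbers: the shift along the tool's x, y, z in m, then the turn, a rotation vector about the tool's x, y, z in rad. In form: [[tx, ty, tz, ax, ay, az], ...]. A call has 1 to 8 rows; each row is the pose to reach, as a shift and turn from the pose commanded when the call began, along the tool's axes at that moment; what a row does not reach only later rows make up. A row lasts 1/8 s, in which the tool goes at most 62.5 mm and 10.7 degrees, less where a joint would pass 70% of its speed; a pose out of reach is approached as far as the arm can. A call with a gripper value outside its range is refused whole. "grip" is the gripper's target within -1 to 1 (fully open at 1, half-way at 0, shut at -1), set as the call begins (left out, the last holds). The fingers move at their own pace and stop on an object; the grip force is fixed at half the most. Time passes only in rows, so rows that repeat a pose let the fingers close. It gives the time, the measured TCP pose, the force, the opening and the grip force at its end, in the units of the state.
- telemetry.get_obs(): the state, without advancing time (a new reading comes with each control period).
- viewer.snapshot(name): name is "scene" or "top"; returns the picture (480x640x3 uint8, red, green, blue); there is no depth.
- viewer.camera_info(name): a dict with "intrinsics" (3x3 intrinsics, pixels), "extrinsics" (4x4, takes a point from camera to world coordinates). Camera axes: x right, y down, z forward; pixel columns grow to the right and rows downward; lengths in m; the calibration is good to about 2 mm. A picture is of the moment at which its call begins. camera_info takes no time and is no camera call.
- workorder.close_job(): hands the job in; it is judged then, once.
The state is a dict: "clock": time; "joint_pos": joint angles; "qvel": joint speeds; "tau": joint torques, N m; "tool_pos": TCP position; "orientation": TCP orientation; "force": force on the tool from outside, world axes, zero at the start; "moment": the same for the moment, N m; "opening": finger opening in m; "gripper_force": force on a finger pad.
Only numpy, scipy, OpenCV 4.12 (cv2) and the standard library are available. Lean on these libraries where they do the work, as an engineer would, in place of code of your own. Each camera call takes 0.05 s, during which the arm holds its last target. There are 200 camera calls.

## Working session

There is one attempt and no reset: what is moved stays moved. The work goes in short steps, Python scripts to look and compute and a tool call to move; the robot and the scene stay as the last step left them, time stands still between calls to the robot, and variables do not carry over. Pictures are saved under pics/ and viewed, at most 10 in all, crops included, and the job is handed in when it is done.

Besides the shell and the picture viewer there is one more tool, called after "Emit:" as name(argument=value, ...), one argument or row to a line, values as JSON. carry_out: Moves the arm, as the interface text tells. Its arguments: {"type":"object","properties":{"rows":{"type":"array"},"grip":{"type":"number"}},"required":["rows"]}

```bash
mkdir -p pics; python3 - <<'E'
from plant import telemetry, viewer
import cv2,numpy as np
o=telemetry.get_obs();print(o)
for n in("scene","top"):
    im=viewer.snapshot(n);cv2.imwrite(f"pics/{n}0.png",im[:,:,::-1]);c=viewer.camera_info(n);print(n,np.round(c["intrinsics"],1).tolist(),np.round(c["extrinsics"],4).tolist())
E
```

```text
{'clock': 0.0, 'joint_pos': array([-4.81250058e+01,  2.05914591e+01,  6.35294746e-01, -1.81904689e-02,
       -7.01360117e+01, -1.65067210e+01]), 'qvel': array([ 0.03113522, -0.10665016, -0.04955142, -0.0902626 ,  0.09547947,
        0.00550314]), 'tau': array([ 8.72300570e-04, -5.82718885e+01,  2.93068010e+01,  6.99769601e+00,
        6.82326776e-03, -1.58555595e-04]), 'tool_pos': array([ 0.28897424, -0.60952679,  0.24444001]), 'orientation': array([ 1.79906764e+02, -9.79650284e-03, -1.54637914e+02]), 'force': array([-0.6685029 ,  0.76130064, -0.26587387]), 'moment': array([-0.02407962, -0.02739898,  0.02517539]), 'gripper_force': 0.0, 'opening': 0.08738101377733173}
scene [[625.1, 0.0, 323.2], [0.0, 625.1, 237.4], [0.0, 0.0, 1.0]] [[0.8695, -0.2421, 0.4306, -0.121], [-0.494, -0.4269, 0.7575, -1.058], [0.0004, -0.8713, -0.4908, 0.7835], [0.0, 0.0, 0.0, 1.0]]
top [[588.4, 0.0, 315.7], [0.0, 588.4, 252.0], [0.0, 0.0, 1.0]] [[0.0279, -0.9963, 0.0818, 0.3913], [-0.9996, -0.0282, -0.0028, 0.0204], [0.0051, -0.0817, -0.9966, 1.4626], [0.0, 0.0, 0.0, 1.0]]
```

View pics/scene0.png

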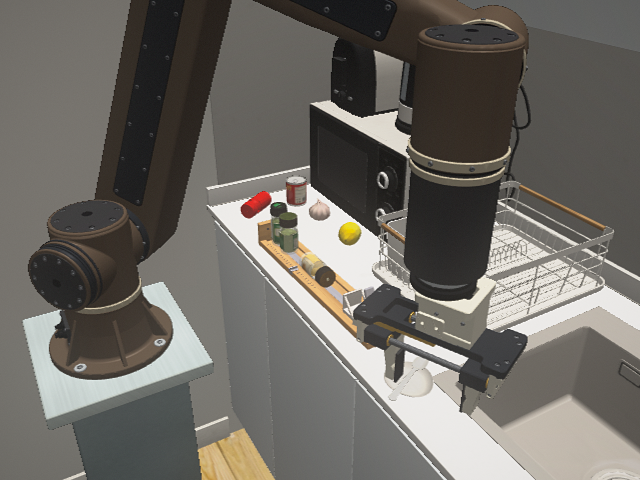

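View pics/top0.png

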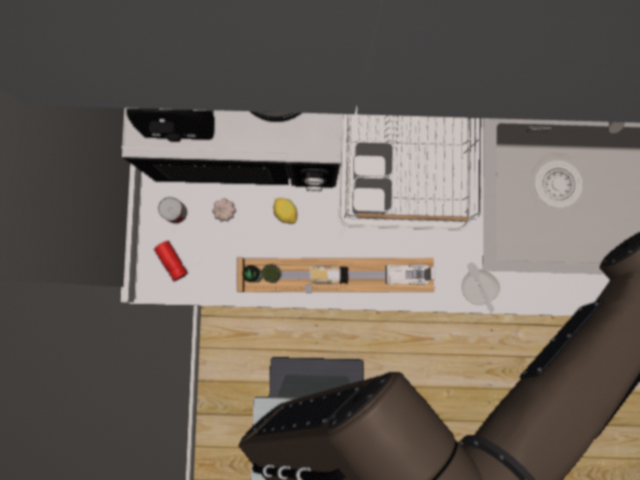

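The rack lies along world y, with its cheek at the left of the top view. Two things could be taken for the tipped jar: the jar lying in the lane, top (328,275) and scene (318,268), and the red cylinder, top (170,260), which the task excludes. I choose the one in the lane, and check it in a close crop.

```bash
python3 - <<'E'
import cv2,numpy as np
t=cv2.imread("pics/top0.png")[245:305,230:440];s=cv2.imread("pics/scene0.png")[190:350,230:400]
a=cv2.resize(t,(798,228),interpolation=cv2.INTER_CUBIC);b=cv2.resize(s,None,fx=2.3,fy=2.3,interpolation=cv2.INTER_CUBIC)
o=np.zeros((600,798,3),np.uint8);o[:228]=a;o[230:230+b.shape[0],:b.shape[1]]=b[:370];cv2.imwrite("pics/crop0.png",o)
E
cat >h.py <<'E'
import numpy as np
from plant import viewer
def ray(n,u,v,z):
    c=viewer.camera_info(n);K=np.array(c["intrinsics"]);T=np.array(c["extrinsics"])
    d=T[:3,:3]@np.linalg.solve(K,[u,v,1]);p=T[:3,3];return p+d*(z-p[2])/d[2]
def proj(n,P):
    c=viewer.camera_info(n);K=np.array(c["intrinsics"]);T=np.array(c["extrinsics"])
    q=K@(T[:3,:3].T@(np.array(P)-T[:3,3]));return q[:2]/q[2]
E
```

```text
(no output)
```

View pics/crop0.png

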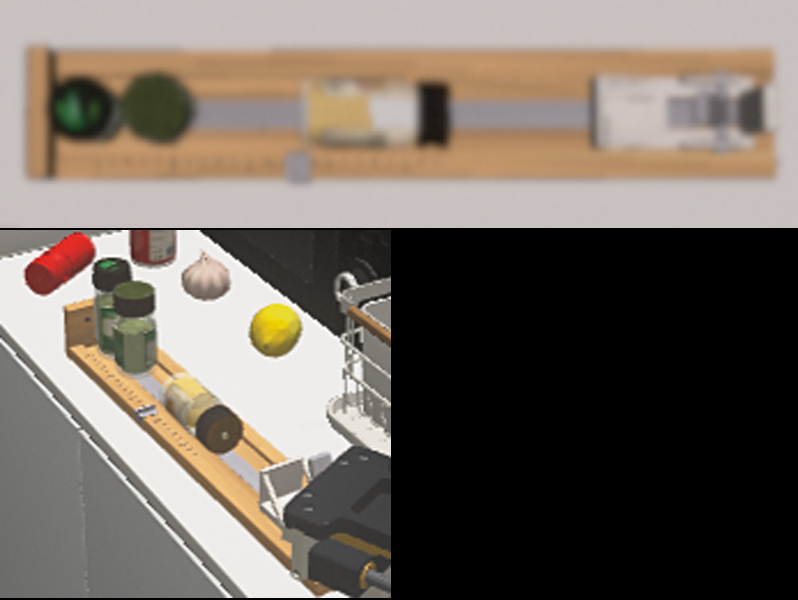

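The crop shows the tipped jar with its pale label and dark cap pointing to the bookend: top pixels base x≈309.7, cap end x≈348.2, row 274.7. The clip is at top (308.4,288.4) and the bookend face at x≈385. Next I turn these pixels into positions.

```bash
python3 - <<'E'
from h import *
f=lambda c:(230+c[0]/3.8-.4,245+c[1]/3.8-.4)
for k,c,z in [("rackR top",(776,48),.016),("rackR bot",(776,179),.016),("rackL bot",(48,179),.016),("rackL top",(48,48),.016),("cheek inner",(54,60),.072),("jar base",(303,113),.0315),("jar cap",(449,113),.0315),("jar mid",(376,113),.053),("jarA top",(157,107),.108),("jarB top",(83,107),.11),("bk face top",(590,112),.054),("post top",(765,110),.1),("clip",(298,165),.018),("lever",(722,112),.09)]:
    print(k,ray("top",*f(c),z).round(4))
g=lambda c:(230+c[0]/2.3-.3,190+(c[1]-230)/2.3-.3)
print("clip scene",ray("scene",*g((147,411)),.018).round(4))
E
```

```text
rackR top [ 0.5053 -0.2752  0.016 ]
rackR bot [ 0.4204 -0.2761  0.016 ]
rackL bot [0.4072 0.1939 0.016 ]
rackL top [0.4919 0.1971 0.016 ]
cheek inner [0.4806 0.1862 0.072 ]
jar base [0.4538 0.0305 0.0315]
jar cap [ 0.4564 -0.0629  0.0315]
jar mid [ 0.4541 -0.0156  0.053 ]
jarA top [0.4516 0.1185 0.108 ]
jarB top [0.4502 0.1631 0.11  ]
bk face top [ 0.4585 -0.1505  0.054 ]
post top [ 0.4605 -0.2517  0.1   ]
clip [0.4207 0.0329 0.018 ]
lever [ 0.4591 -0.2273  0.09  ]
clip scene [0.4201 0.0313 0.018 ]
```

```bash
python3 - <<'E'
import cv2
s=cv2.imread("pics/scene0.png")[235:310,265:365]
cv2.imwrite("pics/crop1.png",cv2.resize(s,(800,600),interpolation=cv2.INTER_CUBIC))
E
```

```text
(no output)
```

View pics/crop1.png

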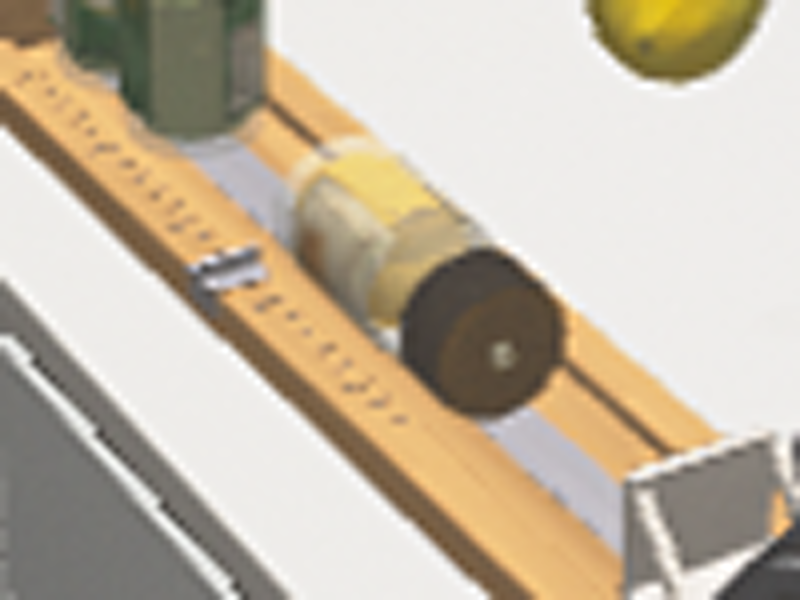

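The bright strip at crop1 (225,270) is the clip with its rib. The cap faces the bookend, and the jar beside the tipped one is jar_a (wide olive cap).

My plan is to grip near the cap with the hand leaning 50° to the bookend side, then turn the hand 90° so the jar stands.

```bash
cat >>h.py <<'E'
from scipy.spatial.transform import Rotation as R
from plant import telemetry
YAW=1.6
def tgt(tilt): return R.from_euler('z',YAW-90,degrees=True)*R.from_euler('x',180,degrees=True)*R.from_euler('y',tilt,degrees=True)
def xl(y): return .4563-.028*(y+.040)
def go(p,tilt):
    o=telemetry.get_obs();R0=R.from_euler('xyz',o['orientation'],degrees=True)
    print(np.round(R0.inv().apply(np.array(p)-o['tool_pos']),4).tolist(),np.round((R0.inv()*tgt(tilt)).as_rotvec(),3).tolist(),o['tool_pos'].round(4),o['clock'])
E
python3 -c "
from h import *
go([xl(-.06),-.06,.22],0)"
```

```text
[-0.3871, 0.4246, 0.0251] [0.001, 0.001, -1.156] [ 0.289  -0.6095  0.2446] 0.1
```

Emit:
carry_out(
  rows=[
    [-0.387, 0.425, 0.025, 0, 0, -1.156],
    [-0.387, 0.425, 0.025, 0, 0, -1.156],
    [-0.387, 0.425, 0.025, 0, 0, -1.156],
    [-0.387, 0.425, 0.025, 0, 0, -1.156],
    [-0.387, 0.425, 0.025, 0, 0, -1.156],
    [-0.387, 0.425, 0.025, 0, 0, -1.156],
    [-0.387, 0.425, 0.025, 0, 0, -1.156],
    [-0.387, 0.425, 0.025, 0, 0, -1.156],
  ],
  grip=1,
)

```text
clock: 1.1
tool_pos: [0.4349, -0.1301, 0.2237]
orientation: [-180.0, 0.0, -88.4]
force: [1.3, -0.1, -0.7]
opening: 0.0875
gripper_force: 0.0
```

```bash
python3 -c "
from h import *
go([xl(-.06),-.06,.13],-50)"
```

```text
[-0.0694, -0.0239, 0.0937] [-0.0, -0.873, 0.001] [ 0.4349 -0.1301  0.2237] 1.1
```

Emit:
carry_out(
  rows=[
    [-0.069, -0.024, 0.04, 0, -0.8727, 0],
    [-0.069, -0.024, 0.04, 0, -0.8727, 0],
    [-0.069, -0.024, 0.094, 0, -0.8727, 0],
    [-0.069, -0.024, 0.094, 0, -0.8727, 0],
    [-0.069, -0.024, 0.094, 0, -0.8727, 0],
    [-0.069, -0.024, 0.094, 0, -0.8727, 0],
    [-0.069, -0.024, 0.094, 0, -0.8727, 0],
  ],
)

```text
clock: 1.98
tool_pos: [0.4569, -0.0625, 0.1296]
orientation: [180.0, 49.9, -88.4]
force: [-0.4, 0.9, 0.2]
opening: 0.0877
gripper_force: 0.0
```

```bash
python3 - <<'E'
from h import *
import cv2
go([xl(-.06),-.06,.038],-50);print(telemetry.get_obs()['joint_pos'].round(1))
a=viewer.snapshot("scene")[150:390,180:440,::-1];b=viewer.snapshot("top")[190:330,220:460,::-1]
o=np.zeros((520,800,3),np.uint8);a=cv2.resize(a,None,fx=1.8,fy=1.8);b=cv2.resize(b,(330,192));o[:432,:468]=a[:432,:468];o[:192,470:]=b;cv2.imwrite("pics/p1.png",o)
E
```

```text
[0.0684, -0.0001, 0.0609] [0.0, -0.002, -0.0] [ 0.4569 -0.0625  0.1296] 1.975
[-22.3  25.6 -10.1 -44.8 -82.8  41.5]
```

View pics/p1.png

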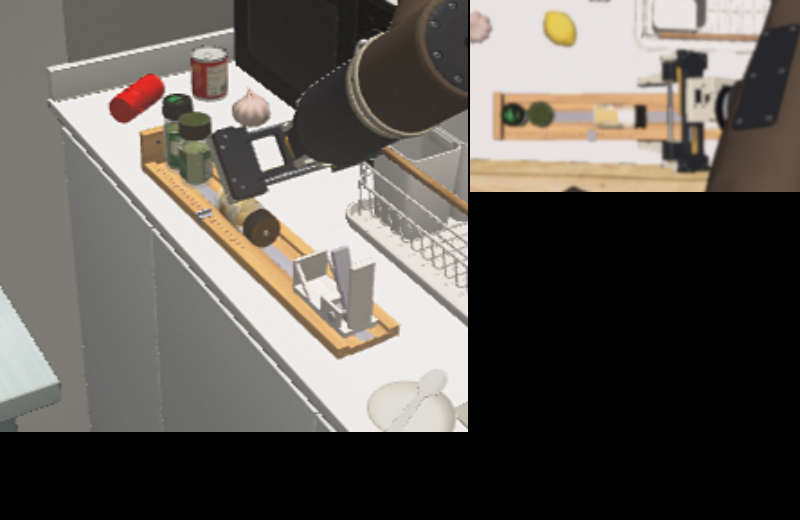

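The tilted gripper straddles the lane above the cap (top inset (650,110)), and nothing is in its way. The bookend with its post and open lever is clear at scene inset (340,290). Now I go down and grip.

Emit:
carry_out(
  rows=[
    [0.034, 0, 0.03, 0, 0, 0],
    [0.06, 0, 0.0535, 0, 0, 0],
    [0.0684, 0, 0.0609, 0, 0, 0],
    [0.0684, 0, 0.0609, 0, 0, 0],
    [0.0684, 0, 0.0609, 0, 0, 0],
  ],
)

```text
clock: 2.7
tool_pos: [0.4576, -0.0599, 0.0395]
orientation: [-179.8, 49.9, -88.2]
force: [0.2, -0.2, 0.6]
opening: 0.0879
gripper_force: 0.0
```

Emit:
carry_out(
  rows=[
    [0, 0, 0, 0, 0, 0],
    [0, 0, 0, 0, 0, 0],
    [0, 0, 0, 0, 0, 0],
    [0, 0, 0, 0, 0, 0],
    [0, 0, 0, 0, 0, 0],
    [0, 0, 0, 0, 0, 0],
  ],
  grip=-1,
)

```text
clock: 3.45
tool_pos: [0.4567, -0.0598, 0.0381]
orientation: [180.0, 50.0, -88.4]
force: [0.7, -0.7, 1.1]
opening: 0.0422
gripper_force: 30.0
```

```bash
python3 -c "
from h import *
go([xl(-.06),-.06,.16],-50);go([xl(.0365),.0365,.16],40)"
```

```text
[-0.0933, -0.0001, -0.0786] [0.0, 0.0, -0.0] [ 0.4567 -0.0598  0.0381] 3.45
[-0.1553, -0.0001, -0.0046] [0.0, 1.571, 0.0] [ 0.4567 -0.0598  0.0381] 3.45
```

Emit:
carry_out(
  rows=[
    [-0.03, 0, -0.025, 0, 0, 0],
    [-0.06, 0, -0.05, 0, 0, 0],
    [-0.093, 0, -0.0786, 0, 0.15, 0],
    [-0.105, 0, -0.067, 0, 0.3, 0],
    [-0.115, 0, -0.055, 0, 0.48, 0],
    [-0.125, 0, -0.043, 0, 0.66, 0],
    [-0.135, 0, -0.031, 0, 0.84, 0],
    [-0.145, 0, -0.02, 0, 1.02, 0],
  ],
)

```text
clock: 4.45
tool_pos: [0.4542, 0.0168, 0.1625]
orientation: [179.9, -6.9, -88.4]
force: [0.0, -1.5, -1.7]
opening: 0.042
gripper_force: 30.0
```

```bash
python3 -c "
from h import *
go([xl(.0365),.0365,.16],40)"
```

```text
[-0.0198, -0.0006, 0.0001] [0.001, 0.578, 0.0] [0.4542 0.0168 0.1625] 4.45
```

Emit:
carry_out(
  rows=[
    [-0.006, 0, 0, 0, 0.15, 0],
    [-0.012, 0, 0, 0, 0.3, 0],
    [-0.0185, 0, -0.0007, 0, 0.45, 0],
    [-0.0185, 0, -0.0007, 0, 0.551, 0],
    [-0.0185, 0, -0.0007, 0, 0.551, 0],
    [-0.0185, 0, -0.0007, 0, 0.551, 0],
  ],
)

```text
clock: 5.2
tool_pos: [0.4533, 0.0341, 0.1599]
orientation: [179.6, -38.1, -88.3]
force: [-0.2, -0.3, -0.7]
opening: 0.0422
gripper_force: 30.0
```

```bash
python3 - <<'E'
from h import *
import cv2
go([xl(.0365),.0365,.108],40);print(telemetry.get_obs()['joint_pos'].round(1),telemetry.get_obs()['orientation'].round(1))
a=viewer.snapshot("scene")[140:320,200:400,::-1];b=viewer.snapshot("top")[220:320,220:370,::-1]
o=np.zeros((540,800,3),np.uint8);a=cv2.resize(a,(500,450));b=cv2.resize(b,(300,200));o[:450,:500]=a;o[:200,500:]=b;cv2.imwrite("pics/p2.png",o)
E
```

```text
[-0.0339, -0.0012, 0.0394] [0.005, 0.033, 0.002] [0.4533 0.0341 0.1599] 5.2
[ 49.   15.2 -41.   26.8 -66.5 -65.5] [179.6 -38.1 -88.3]
```

View pics/p2.png

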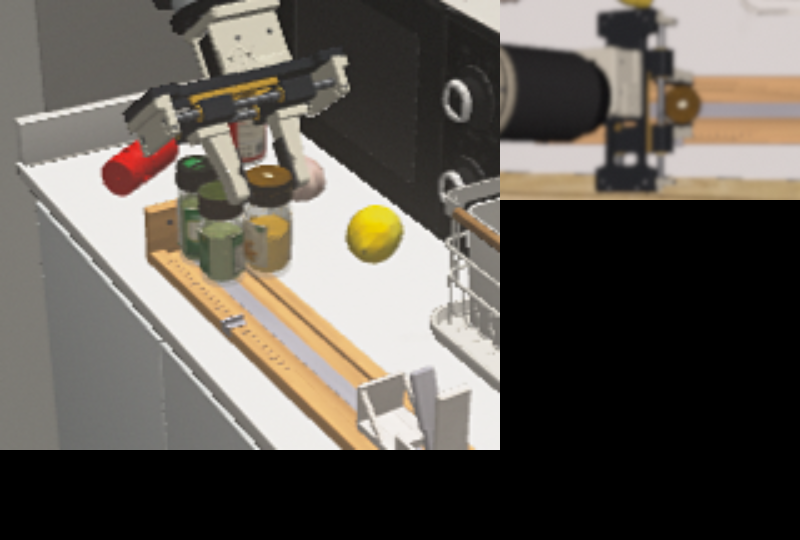

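The jar hangs upright in the grip at p2 (268,225), clear of the standing jars. Now I lower it into the lane.

Emit:
carry_out(
  rows=[
    [-0.018, 0, 0.0215, 0, 0, 0],
    [-0.034, 0, 0.04, 0, 0, 0],
    [-0.0353, 0, 0.0421, 0, 0, 0],
    [-0.0353, 0, 0.0421, 0, 0, 0],
    [-0.0353, 0, 0.0421, 0, 0, 0],
  ],
)

```text
clock: 5.92
tool_pos: [0.4536, 0.0361, 0.106]
orientation: [179.8, -38.1, -88.3]
force: [-0.0, 0.0, -0.6]
opening: 0.042
gripper_force: 30.0
```

```bash
python3 -c "
from h import *
go([xl(.0365),.0365,.102],40);print(telemetry.get_obs()['orientation'].round(2))"
```

```text
[-0.0028, -0.0005, 0.0029] [0.003, 0.032, 0.001] [0.4536 0.0361 0.106 ] 5.925
[179.77 -38.14 -88.33]
```

Emit:
carry_out(
  rows=[
    [-0.001, 0, 0.001, 0, 0.032, 0],
    [-0.002, 0, 0.002, 0, 0.032, 0],
    [-0.0028, 0, 0.0029, 0, 0.032, 0],
    [-0.0028, 0, 0.0029, 0, 0.032, 0],
    [-0.0028, 0, 0.0029, 0, 0.032, 0],
  ],
)

```text
clock: 6.55
tool_pos: [0.4536, 0.0359, 0.1029]
orientation: [179.7, -40.3, -88.2]
force: [-2.4, 0.0, 15.1]
opening: 0.0421
gripper_force: 30.0
```

Emit:
carry_out(
  rows=[
    [0.0004, 0, -0.0005, 0, 0, 0],
    [0.0004, 0, -0.0005, 0, 0, 0],
  ],
)

```text
clock: 6.8
tool_pos: [0.4535, 0.036, 0.103]
orientation: [179.7, -40.2, -88.2]
force: [-0.4, -0.6, 9.6]
opening: 0.0425
gripper_force: 30.0
```

Emit:
carry_out(
  rows=[
    [0, 0, 0, 0, 0, 0],
    [0, 0, 0, 0, 0, 0],
    [0, 0, 0, 0, 0, 0],
    [0, 0, 0, 0, 0, 0],
    [0, 0, 0, 0, 0, 0],
  ],
  grip=1,
)

```text
clock: 7.42
tool_pos: [0.4532, 0.0363, 0.1017]
orientation: [179.7, -40.1, -88.2]
force: [-0.1, 0.1, 0.3]
opening: 0.0851
gripper_force: 0.0
```

Emit:
carry_out(
  rows=[
    [0, 0, -0.02, 0, 0, 0],
    [0, 0, -0.05, 0, 0, 0],
    [0, 0, -0.09, 0, 0, 0],
    [0, 0, -0.12, 0, 0, 0],
    [0, 0, -0.12, 0, 0, 0],
  ],
)

```text
clock: 8.05
tool_pos: [0.4524, 0.1154, 0.1947]
orientation: [179.8, -39.9, -88.3]
force: [1.1, 0.1, -0.7]
opening: 0.0874
gripper_force: 0.0
```

```bash
python3 -c "
from h import *
go([xl(-.03),-.03,.24],0)
go([xl(-.2),-.2,.24],0)"
```

```text
[0.1407, 0.0006, 0.0585] [0.002, -0.696, 0.001] [0.4524 0.1154 0.1947] 8.05
[0.2711, 0.0006, 0.1676] [0.002, -0.696, 0.001] [0.4524 0.1154 0.1947] 8.05
```

```bash
cat >>h.py <<'E'
def go2(p):
    o=telemetry.get_obs();R0=R.from_euler('xyz',o['orientation'],degrees=True)
    print(np.round(R0.inv().apply(np.array(p)-o['tool_pos']),4).tolist(),np.round((R0.inv()*tgt(0)*R.from_euler('z',90,degrees=True)).as_rotvec(),3).tolist(),o['tool_pos'].round(4),o['clock'])
E
python3 -c "
from h import *
go2([xl(-.226),-.226,.2])"
```

```text
[0.2654, 0.0006, 0.215] [-0.543, -0.546, 1.502] [0.4524 0.1154 0.1947] 8.05
```

Emit:
carry_out(
  rows=[
    [0.06, 0, 0.0, 0, 0, 0],
    [0.12, 0, 0.02, -0.543, -0.546, 1.502],
    [0.18, 0, 0.08, -0.543, -0.546, 1.502],
    [0.22, 0, 0.14, -0.543, -0.546, 1.502],
    [0.2654, 0, 0.19, -0.543, -0.546, 1.502],
    [0.2654, 0, 0.215, -0.543, -0.546, 1.502],
    [0.2654, 0, 0.215, -0.543, -0.546, 1.502],
    [0.2654, 0, 0.215, -0.543, -0.546, 1.502],
  ],
)

```text
clock: 9.05
tool_pos: [0.4594, -0.2291, 0.1984]
orientation: [-174.3, -8.2, -160.1]
force: [-0.2, -0.7, 0.1]
opening: 0.0874
gripper_force: 0.0
```

```bash
python3 - <<'E'
from h import *
import cv2
go2([xl(-.226),-.226,.2])
a=viewer.snapshot("scene")[:,:,::-1];b=viewer.snapshot("top")[:,:,::-1]
cv2.imwrite("pics/s3.png",a);cv2.imwrite("pics/t3.png",b)
o=np.zeros((600,800,3),np.uint8);o[:360,:800]=cv2.resize(a[235:343,230:470],(800,360),interpolation=cv2.INTER_CUBIC);o[370:598]=cv2.resize(b[245:305,230:440],(800,228),interpolation=cv2.INTER_CUBIC);cv2.imwrite("pics/p3.png",o)
E
```

```text
[-0.0028, 0.002, -0.0022] [-0.121, -0.125, 0.325] [ 0.4594 -0.2291  0.1984] 9.05
```

View pics/p3.png

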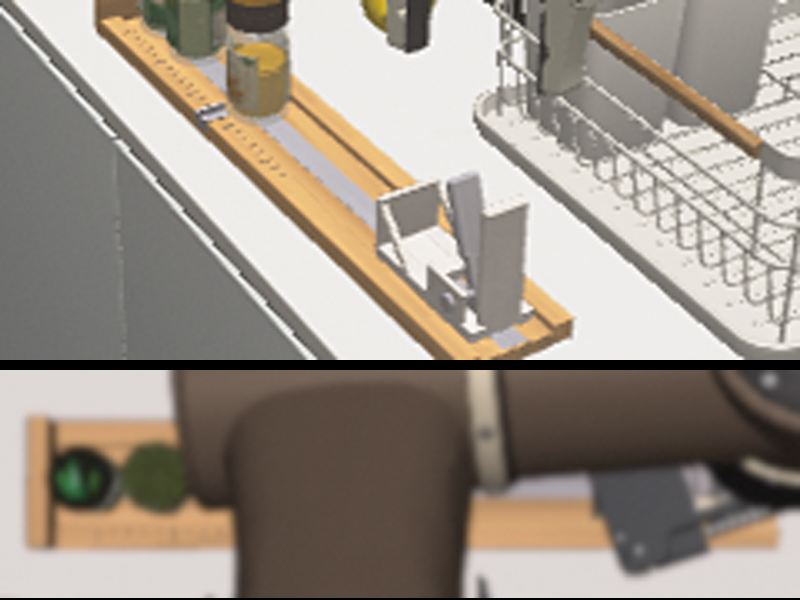

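The jar now stands in the lane at p3 (258,60) and the bookend is untouched at (455,250). I'll take one fine crop of the rib and the bookend to measure both.

```bash
python3 - <<'E'
import cv2,numpy as np
a=cv2.imread("pics/s3.png");o=np.zeros((600,800,3),np.uint8)
o[:300,:390]=cv2.resize(a[258:278,280:306],(390,300),interpolation=cv2.INTER_NEAREST)
o[:600,400:]=cv2.resize(a[282:342,340:380],(400,600),interpolation=cv2.INTER_NEAREST)
o[310:600,:390]=cv2.resize(a[280:309,360:399],(390,290),interpolation=cv2.INTER_NEAREST)
cv2.imwrite("pics/p4.png",o)
E
```

```text
(no output)
```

View pics/p4.png

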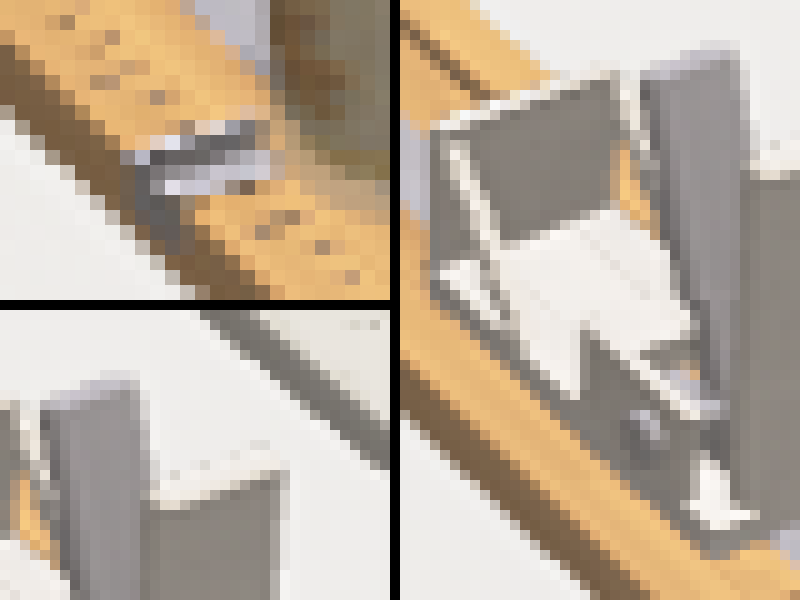

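```bash
python3 - <<'E'
from h import *
for z in(.018,.020,.022): 
    r=ray("scene",292.83,266.97,z); print("rib",r.round(4),"xoff",(r[0]-xl(r[1])).round(4))
for n,u,v in(("L",342.8,294.1),("R",360.7,288.3)):
    r=ray("scene",u,v,.054);print(n,r.round(4),(r[0]-xl(r[1])).round(4))
# post top corner back/jar side: right crop3
for u,v in((360+150/10-.5,280+(500-310)/10-.5),(360+283/10-.5,280+(468-310)/10-.5)): r=ray("scene",u,v,.1);print("post back edge",r.round(4),(r[0]-xl(r[1])).round(4))
go2([xl(-.226),-.226,.2])
E
```

```text
rib [0.4214 0.0377 0.018 ] xoff -0.0327
rib [0.42   0.0348 0.02  ] xoff -0.0342
rib [0.4185 0.032  0.022 ] xoff -0.0357
L [ 0.4371 -0.1574  0.054 ] -0.0224
R [ 0.4804 -0.1576  0.054 ] 0.0208
post back edge [ 0.4467 -0.2564  0.1   ] -0.0156
post back edge [ 0.4748 -0.2601  0.1   ] 0.0123
[-0.0026, 0.0024, -0.0012] [-0.122, -0.124, 0.326] [ 0.4598 -0.2293  0.1994] 9.15
```

Emit:
carry_out(
  rows=[
    [-0.003, -0.0015, 0, -0.122, -0.124, 0.326],
    [-0.003, -0.0015, 0, -0.122, -0.124, 0.326],
    [-0.003, -0.0015, 0, -0.122, -0.124, 0.326],
    [-0.003, -0.0015, 0, -0.122, -0.124, 0.326],
    [-0.003, -0.0015, 0, -0.122, -0.124, 0.326],
  ],
)

```text
clock: 9.78
tool_pos: [0.4639, -0.2279, 0.1991]
orientation: [-179.9, -0.1, -177.8]
force: [0.0, 0.1, 0.1]
opening: 0.0876
gripper_force: 0.0
```

```bash
python3 -c "
from h import *
go2([xl(-.23),-.230,.082])"
```

```text
[0.0021, -0.0018, 0.1171] [-0.002, -0.002, 0.01] [ 0.4639 -0.2279  0.1991] 9.775
```

Emit:
carry_out(
  rows=[
    [0.002, -0.002, 0.035, 0, 0, 0.01],
    [0.002, -0.002, 0.07, 0, 0, 0.01],
    [0.002, -0.002, 0.085, 0, 0, 0.01],
    [0.002, -0.002, 0.1, 0, 0, 0.01],
    [0.002, -0.002, 0.11, 0, 0, 0.01],
    [0.002, -0.002, 0.117, 0, 0, 0.01],
    [0.002, -0.002, 0.117, 0, 0, 0.01],
  ],
)

```text
clock: 10.65
tool_pos: [0.462, -0.2305, 0.0825]
orientation: [-179.9, -0.1, -178.6]
force: [-0.3, 0.0, -0.1]
opening: 0.0875
gripper_force: 0.0
```

Emit:
carry_out(
  rows=[
    [0, 0, 0, 0, 0, 0],
    [0, 0, 0, 0, 0, 0],
    [0, 0, 0, 0, 0, 0],
  ],
  grip=0.3,
)

```text
clock: 11.02
tool_pos: [0.4622, -0.2305, 0.0829]
orientation: [-179.9, -0.0, -178.6]
force: [0.6, -0.4, -0.7]
opening: 0.0633
gripper_force: 0.0
```

Emit:
carry_out(
  rows=[
    [0, 0.002, 0, 0, 0, 0],
    [0, 0.004, 0, 0, 0, 0],
    [0, 0.006, 0, 0, 0, 0],
    [0, 0.006, 0, 0, 0, 0],
  ],
)

```text
clock: 11.52
tool_pos: [0.4619, -0.2242, 0.0826]
orientation: [-179.9, -0.0, -178.6]
force: [0.2, -0.4, 0.6]
opening: 0.0571
gripper_force: 0.2
```

Emit:
carry_out(
  rows=[
    [0, 0.004, 0, 0, 0, 0],
    [0, 0.008, 0, 0, 0, 0],
    [0, 0.012, 0, 0, 0, 0],
    [0, 0.016, 0, 0, 0, 0],
  ],
)

```text
clock: 12.02
tool_pos: [0.4615, -0.2081, 0.0826]
orientation: [-179.9, -0.0, -178.6]
force: [-0.3, -2.4, 2.4]
opening: 0.0572
gripper_force: 0.8
```

Emit:
carry_out(
  rows=[
    [0, 0.01, 0, 0, 0, 0],
    [0, 0.025, 0, 0, 0, 0],
    [0, 0.041, 0, 0, 0, 0],
    [0, 0.057, 0, 0, 0, 0],
    [0, 0.073, 0, 0, 0, 0],
    [0, 0.089, 0, 0, 0, 0],
    [0, 0.105, 0, 0, 0, 0],
    [0, 0.118, 0, 0, 0, 0],
  ],
)

```text
clock: 13.02
tool_pos: [0.4583, -0.0894, 0.0823]
orientation: [-179.9, -0.1, -178.6]
force: [-2.0, -2.5, -0.9]
opening: 0.0566
gripper_force: 1.0
```

Emit:
carry_out(
  rows=[
    [0, 0.004, 0, 0, 0, 0],
    [0, 0.008, 0, 0, 0, 0],
    [0, 0.012, 0, 0, 0, 0],
    [0, 0.016, 0, 0, 0, 0],
    [0, 0.02, 0, 0, 0, 0],
    [0, 0.024, 0, 0, 0, 0],
    [0, 0.028, 0, 0, 0, 0],
    [0, 0.031, 0, 0, 0, 0],
  ],
)

```text
clock: 14.02
tool_pos: [0.4577, -0.0593, 0.0824]
orientation: [-179.9, -0.0, -178.6]
force: [-0.6, -2.3, 0.9]
opening: 0.057
gripper_force: 1.1
```

Emit:
carry_out(
  rows=[
    [0, 0.003, 0, 0, 0, 0],
    [0, 0.006, 0, 0, 0, 0],
    [0, 0.008, 0, 0, 0, 0],
    [0, 0.009, 0, 0, 0, 0],
    [0, 0.009, 0, 0, 0, 0],
  ],
)

```text
clock: 14.65
tool_pos: [0.4577, -0.0503, 0.0823]
orientation: [-179.9, -0.0, -178.6]
force: [-1.3, 0.4, -0.1]
opening: 0.0571
gripper_force: 0.4
```

```bash
python3 - <<'E'
from h import *
import cv2
a=viewer.snapshot("scene")[:,:,::-1];cv2.imwrite("pics/s5.png",a)
print(proj("scene",[xl(.026)-.034,.025,.022]),proj("scene",[xl(.026)-.023,.0254,.054]))
cv2.imwrite("pics/p5.png",cv2.resize(a[228:288,270:350],(800,600),interpolation=cv2.INTER_NEAREST))
E
```

```text
[294.96775606 268.15992995] [298.89376313 254.83628027]
```

View pics/p5.png

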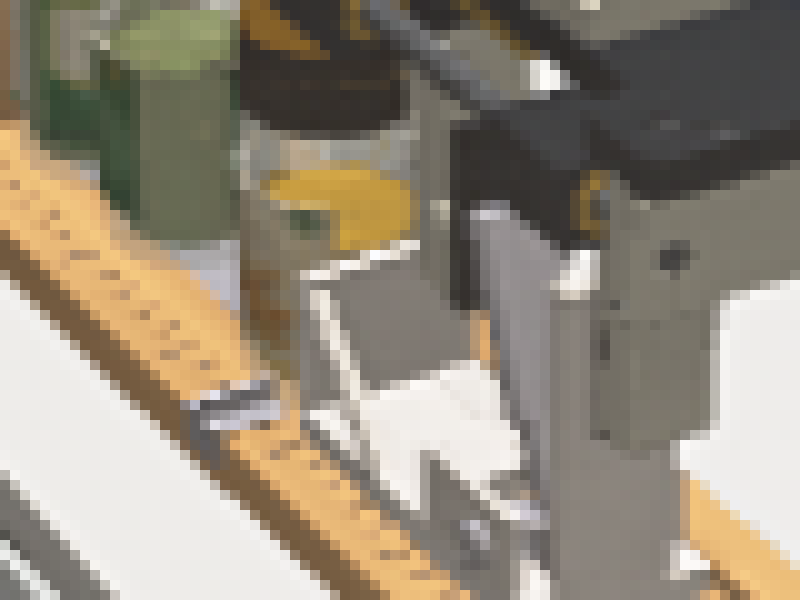

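```bash
python3 - <<'E'
from h import *
import cv2
t=cv2.imread("pics/top0.png").astype(int)
for r in range(285,294): print(r,[tuple(x) for x in t[r,302:316].tolist()] if r==288 else t[r,302:316].sum(1).tolist())
for u in (304,305,306,307,308,309,310,311,312): print(u,ray("top",u,288.5,.019).round(4)[1],end=' ')
print()
for z in(.016,.0175): print("clip -y edge",ray("scene",293.8,270.2,z).round(4))
print("face now",ray("scene",299.3,255.0,.054).round(4))
print("plate cam-top check: cheek/rack ends top", ray("top",434.2-.0,275,.016).round(4))
E
```

```text
285 [440, 441, 438, 432, 427, 425, 424, 419, 423, 426, 428, 430, 430, 421]
286 [430, 430, 432, 439, 440, 434, 435, 436, 437, 429, 417, 422, 431, 431]
287 [414, 414, 417, 434, 442, 440, 441, 443, 437, 420, 400, 403, 418, 416]
288 [(94, 132, 172), (97, 133, 171), (111, 134, 165), (134, 140, 158), (146, 143, 152), (147, 142, 149), (149, 144, 151), (149, 144, 151), (143, 143, 153), (127, 137, 156), (108, 131, 160), (97, 131, 168), (96, 133, 173), (96, 133, 173)]
289 [401, 403, 416, 435, 440, 438, 443, 444, 437, 424, 406, 405, 404, 405]
290 [415, 415, 426, 442, 440, 437, 438, 443, 436, 425, 418, 418, 417, 417]
291 [451, 451, 453, 456, 447, 434, 434, 437, 432, 429, 440, 449, 452, 450]
292 [513, 510, 508, 491, 466, 446, 446, 446, 446, 460, 488, 507, 510, 512]
293 [564, 564, 558, 543, 519, 502, 500, 498, 505, 520, 543, 558, 561, 564]
304 0.0427 305 0.0402 306 0.0378 307 0.0353 308 0.0329 309 0.0304 310 0.028 311 0.0256 312 0.0231 
clip -y edge [0.4184 0.0271 0.016 ]
clip -y edge [0.4173 0.025  0.0175]
face now [0.4319 0.0243 0.054 ]
plate cam-top check: cheek/rack ends top [ 0.4615 -0.2766  0.016 ]
```

```bash
python3 - <<'E'
from h import *
import cv2
A=np.array([.9996,.0279,0]);B=np.array([-.0279,.9996,0])
C=lambda a,F,z: np.array([xl(F),F,0])+a*A+np.array([0,0,z])
for F in(.0245,.0261,.0345): print(F,[proj("scene",C(a,F,z)).round(2).tolist() for a,z in((-.023,.054),(-.023,.02),(.023,.054),(-.034,.0205),(-.042,.0205),(-.026,.0205))])
s=cv2.imread("pics/s5.png").astype(int).sum(2)
for r in(258,260,262,264): print(r,s[r,294:306].tolist())
for c in(300,303,306,309): print(c,s[247:262,c].tolist())
for c in(290,292,294): print("rib",c,s[262:274,c].tolist())
E
```

```text
0.0245 [[299.23, 255.14], [299.5, 267.86], [316.7, 249.79], [295.3, 269.0], [292.22, 269.98], [298.36, 268.04]]
0.0261 [[298.88, 254.82], [299.16, 267.54], [316.35, 249.49], [294.96, 268.68], [291.88, 269.65], [298.01, 267.72]]
0.0345 [[297.08, 253.2], [297.38, 265.88], [314.49, 247.91], [293.18, 267.01], [290.12, 267.97], [296.23, 266.05]]
258 [285, 240, 257, 284, 328, 339, 411, 605, 700, 501, 352, 370]
260 [300, 242, 234, 238, 254, 312, 355, 396, 597, 670, 344, 352]
262 [454, 371, 303, 263, 274, 327, 362, 343, 475, 707, 590, 347]
264 [501, 461, 400, 304, 309, 335, 380, 352, 342, 482, 697, 505]
300 [423, 487, 221, 216, 285, 360, 348, 347, 588, 412, 417, 411, 347, 355, 361]
303 [408, 411, 355, 356, 373, 373, 332, 606, 595, 341, 356, 501, 506, 670, 689]
306 [410, 411, 406, 402, 409, 404, 605, 618, 347, 365, 367, 368, 367, 366, 363]
309 [411, 407, 408, 409, 392, 551, 666, 331, 370, 375, 369, 371, 368, 366, 362]
rib 290 [550, 546, 422, 514, 511, 622, 244, 347, 432, 260, 278, 267]
rib 292 [549, 560, 536, 549, 412, 457, 292, 459, 598, 387, 358, 289]
rib 294 [454, 496, 501, 556, 637, 283, 358, 598, 570, 528, 549, 502]
```

Emit:
carry_out(
  rows=[
    [0, 0.003, 0, 0, 0, 0],
    [0, 0.006, 0, 0, 0, 0],
    [0, 0.008, 0, 0, 0, 0],
    [0, 0.0088, 0, 0, 0, 0],
    [0, 0.0088, 0, 0, 0, 0],
  ],
)

```text
clock: 15.32
tool_pos: [0.4575, -0.0415, 0.0824]
orientation: [-179.9, -0.0, -178.6]
force: [0.1, -0.1, -0.4]
opening: 0.0572
gripper_force: 0.1
```

Emit:
carry_out(
  rows=[
    [0, -0.0035, 0, 0, 0, 0],
    [0, -0.0035, 0, 0, 0, 0],
    [0, -0.0035, 0, 0, 0, 0],
  ],
  grip=0.14,
)

```text
clock: 15.7
tool_pos: [0.4576, -0.0452, 0.0824]
orientation: [-179.9, -0.0, -178.6]
force: [0.6, 1.0, 0.3]
opening: 0.05
gripper_force: 0.4
```

```bash
python3 - <<'E'
from h import *
import cv2
o=telemetry.get_obs();print(o['tool_pos'].round(4),o['opening'],'F',o['tool_pos'][1]-o['opening']/2+.105)
a=viewer.snapshot("scene")[:,:,::-1];cv2.imwrite("pics/s6.png",a);s=a.astype(int).sum(2)
for c in(300,303,306,309): print(c,s[245:258,c].tolist())
for c in(290,291,292,293,294,295): print("rib",c,s[262:272,c].tolist())
E
```

```text
[ 0.4576 -0.0452  0.0824] 0.05003167674408822 F 0.03478863180247803
300 [414, 420, 403, 291, 309, 347, 339, 386, 723, 356, 438, 696, 697]
303 [409, 409, 398, 404, 421, 416, 322, 738, 378, 355, 368, 369, 360]
306 [412, 411, 402, 409, 398, 404, 681, 442, 366, 369, 368, 365, 370]
309 [294, 351, 351, 322, 312, 686, 531, 360, 369, 370, 370, 367, 367]
rib 290 [553, 543, 423, 509, 514, 626, 245, 350, 429, 261]
rib 291 [554, 530, 480, 531, 482, 690, 285, 416, 677, 279]
rib 292 [503, 551, 528, 545, 409, 459, 286, 459, 596, 388]
rib 293 [454, 476, 520, 533, 606, 322, 299, 521, 610, 399]
rib 294 [351, 474, 484, 531, 641, 285, 359, 601, 569, 526]
rib 295 [299, 401, 476, 509, 483, 294, 460, 591, 414, 516]
```

Emit:
carry_out(
  rows=[
    [0, -0.0022, 0, 0, 0, 0],
    [0, -0.0022, 0, 0, 0, 0],
  ],
  grip=0.03,
)

```text
clock: 16.0
tool_pos: [0.4575, -0.0476, 0.0824]
orientation: [-179.9, -0.0, -178.6]
force: [1.2, -2.1, 0.8]
opening: 0.0455
gripper_force: 2.3
```

Emit:
carry_out(
  rows=[
    [0, -0.0022, 0, 0, 0, 0],
    [0, -0.0022, 0, 0, 0, 0],
  ],
  grip=-0.07,
)

```text
clock: 16.25
tool_pos: [0.4576, -0.0502, 0.0824]
orientation: [-179.9, -0.0, -178.6]
force: [1.7, -5.6, 1.0]
opening: 0.0412
gripper_force: 5.1
```

Emit:
carry_out(
  rows=[
    [0, -0.0017, 0, 0, 0, 0],
    [0, -0.0017, 0, 0, 0, 0],
  ],
  grip=-0.17,
)

```text
clock: 16.5
tool_pos: [0.4576, -0.0521, 0.0824]
orientation: [-179.9, -0.0, -178.6]
force: [2.8, -8.4, 0.7]
opening: 0.0369
gripper_force: 7.2
```

Emit:
carry_out(
  rows=[
    [0, -0.0021, 0, 0, 0, 0],
    [0, -0.0021, 0, 0, 0, 0],
  ],
  grip=-0.27,
)

```text
clock: 16.75
tool_pos: [0.4577, -0.0542, 0.0824]
orientation: [-179.9, -0.1, -178.6]
force: [2.0, -9.3, -0.1]
opening: 0.0321
gripper_force: 7.6
```

Emit:
carry_out(
  rows=[
    [0, -0.0024, 0, 0, 0, 0],
    [0, -0.0028, 0, 0, 0, 0],
  ],
  grip=-0.37,
)

```text
clock: 17.0
tool_pos: [0.4578, -0.0568, 0.0825]
orientation: [-179.9, -0.0, -178.6]
force: [1.4, -5.8, 1.4]
opening: 0.0279
gripper_force: 6.0
```

Emit:
carry_out(
  rows=[
    [0, -0.0003, 0, 0, 0, 0],
    [0, -0.0003, 0, 0, 0, 0],
    [0, -0.0003, 0, 0, 0, 0],
    [0, -0.0003, 0, 0, 0, 0],
  ],
  grip=-1,
)

```text
clock: 17.5
tool_pos: [0.4577, -0.0568, 0.0825]
orientation: [-179.9, -0.0, -178.6]
force: [2.3, -6.1, 2.5]
opening: 0.0249
gripper_force: 30.1
```

```bash
python3 - <<'E'
from h import *
import cv2
o=telemetry.get_obs();print(o['tool_pos'].round(4),o['opening'],'F',o['tool_pos'][1]-o['opening']/2+.105)
a=viewer.snapshot("scene")[:,:,::-1];cv2.imwrite("pics/s7.png",a);s=a.astype(int).sum(2)
for c in(300,303,306,309): print(c,s[245:258,c].tolist())
cv2.imwrite("pics/p7.png",cv2.resize(a[222:288,264:352],(800,600),interpolation=cv2.INTER_NEAREST))
E
```

```text
[ 0.4577 -0.0568  0.0825] 0.024906217174267498 F 0.035721695803063364
300 [418, 419, 354, 294, 321, 349, 341, 416, 724, 340, 520, 680, 699]
303 [409, 406, 404, 407, 422, 420, 363, 711, 344, 362, 366, 369, 360]
306 [414, 412, 404, 406, 398, 375, 742, 371, 367, 376, 371, 368, 364]
309 [283, 328, 328, 284, 294, 739, 420, 362, 374, 372, 368, 370, 366]
```

View pics/p7.png

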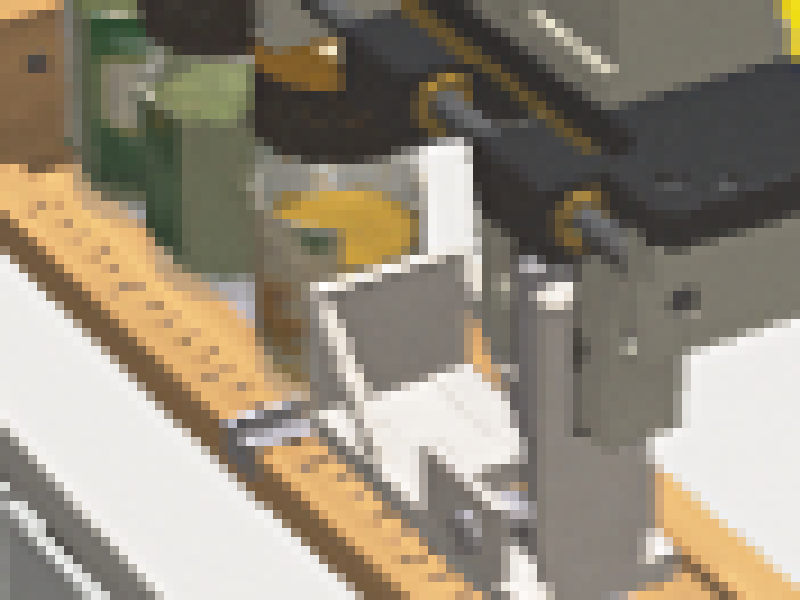

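The last crop shows the lever upright against the post in the grip at (545,300). The plate's face meets the rib's line at about (318,405), and all three jars are standing. Opening is 25 mm, grip 30 N and the face is at y≈0.035, level with the rib, so I hand in.

```bash
python3 -c "
from plant import workorder
print(workorder.close_job())"
```

```text
the job is handed in; nothing more can be done
None
```

The tipped jar is standing in the lane again, the bookend's face is level with the rib to within about 1–2 mm by my camera measurements, and I handed in with the lever shut and post and lever held at 30 N; the judge returned no verdict.

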